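# Balance the stirring paddles across the rail

## Task

Pull the drawer under the stove fully out to its stop and take out every stirring paddle in it. Lay each paddle, flat side down and square across the steel edge of the balance rail, at its own balance point, so that it lies level there by itself with nothing else holding it up, ready to have that point marked. When all of them balance, push the drawer fully shut; do not disturb the jebena, the glass bowl or the colander.

Things in the scene. Friction and masses are not known exactly. Their poses are not given: they have to be found in the camera images.
- cabinet_front (a point): middle of the lower front edge, on the bench, of the low dark steel base under the portable stove (300 mm deep, 356 mm wide, top plate 78 mm above the bench; fixed). x points into the base, away from the robot, y along its front, z up. Stove and pan stand on its rear part, from x = 95 mm back, and reach 115 mm above the top plate
- drawer (a joint): how far the only drawer is out along cabinet_front's -x, m: 0 shut, 0.185 at its stop; slides stiffly (about 2 N), stays where left. Its front compartment (x = 15 to 197 mm from cabinet_front when shut, 318 mm wide) holds the paddles and is all clear of the cabinet when fully out: floor 18, side walls 58, front panel 67 mm above the bench
- drawer_handle (a point): middle of the drawer's bar handle: a level steel bar 11 mm thick and 130 mm long along cabinet_front's y, 50 mm above the bench, its axis 35 mm in front of the drawer front; it moves with the drawer and can be pinched from above
- rail: balance rail, fixed: a foot plate 300 x 90 x 8 mm with a steel flat bar 290 mm long (along its x) and 14 mm thick standing on edge along its middle. Origin: centre of its underside
- rail_top (a point): middle of the bar's flat top edge, 40 mm above the bench; x along the bar (145 mm each way), y square across it, z up. The edge is 14 mm wide: a paddle stays level only with its balance point within about 6 mm of the bar's middle line, else one end tips down to the bench. Room for three paddles side by side, about 85 mm apart
- paddle_a: flat-bottomed wooden stirring paddle, plain head, 280 mm long, about 0.2 kg. Origin: middle of its length, on the underside; x along it to the head, z up from its face. Handle: bar 16 wide, 24 thick, x = -140 to 60 mm; head 54 wide, 14 thick, x = 60 to 140. A hidden steel core, placed differently in each, puts the balance point anywhere in x = -45 to 35 mm. Starts with head to cabinet_front's +y
- paddle_b: same size and frame as paddle_a, with two dark grooves on its head; its balance point is its own, again anywhere in x = -45 to 35 mm. Two or three of the paddles are there, side by side in the drawer at the start, face up, undersides 18 mm above the bench; an absent one has no pose
- paddle_c: same size and frame as paddle_a, with a dark round spot on its head; its balance point is its own, again anywhere in x = -45 to 35 mm. Two or three of the paddles are there, side by side in the drawer at the start, face up, undersides 18 mm above the bench; an absent one has no pose
- jebena: round terracotta coffee pot, 185 mm tall, 125 mm across; origin at the centre of its foot; a bystander
- bowl: small green glass bowl, 100 mm across, 45 mm tall; origin at the centre of its foot; a bystander
- colander: round steel cooling colander, 180 mm across plus two side loops, 50 mm tall; origin at the centre of its foot; a bystander

How it is judged (in metres and radians):
On the way, in this order (a step that is already met when the one before it is completed fails the run):
1. the drawer is pulled out to its stop (value of joint drawer above 0.177 m), for 0.2 s.
2. every paddle lies balanced across the rail, level and let go (angle between each of paddle_a, paddle_b, paddle_c's own z axis and vertical below 0.06 rad and z of paddle_a in the frame of rail_top between -0.004 and 0.006 m and angle between the x axis of each of paddle_a, paddle_b, paddle_c and the y axis of rail_top, either way round below 0.35 rad and contact force between each of paddle_a, paddle_b, paddle_c and rail above 0.5 N and contact force between each of paddle_a, paddle_b, paddle_c and the fingers below 0.1 N and linear speed of each of paddle_a, paddle_b, paddle_c below 0.02 m/s and z of paddle_b in the frame of rail_top between -0.004 and 0.006 m and z of paddle_c in the frame of rail_top between -0.004 and 0.006 m), for 0.5 s.
At the end, for the whole second after the job is handed in: Every paddle rests on the rail's top edge by itself: level within 0.06 rad, underside on the edge (within 6 mm of its height), square across the bar within 0.35 rad, let go and still; and the drawer is shut to within 8 mm (all of step 2 and value of joint drawer below 0.008 m); the robot touches nothing.
It fails at once if the terracotta jebena is shifted by more than 30 mm or tipped (distance of jebena from where it was at the start of the episode above 0.03 m or angle between jebena's own z axis and vertical above 0.3 rad).
It fails at once if the green glass bowl is shifted by more than 30 mm or tipped (distance of bowl from where it was at the start of the episode above 0.03 m or angle between bowl's own z axis and vertical above 0.3 rad).
It fails at once if the steel colander is shifted by more than 30 mm or tipped (distance of colander from where it was at the start of the episode above 0.03 m or angle between colander's own z axis and vertical above 0.3 rad).
Of paddle_a, paddle_b, paddle_c only 2 to 3 are there at a start; the rules pass over those that are not, and their reading is None.
At some moment in a run one of paddle_a, paddle_b, paddle_c may be knocked a few centimetres aside while the robot is not near it.
Once in a run the grip may slacken for a moment while it holds something.
It also fails if it takes over 210 s, if anything falls off the work surface, if the arm or the gripper's body presses on something with over 40 N, if the wrist force passes 120 N, or if a joint passes its speed limit or range.

## Robot

A 6-joint arm with a two-finger parallel gripper is mounted at the origin on the work surface. World frame = base frame: x ahead of the robot, y to its left, z up, the work surface at z = 0. Lengths are in m, angles in degrees, forces in N, time in s.
With the tool pointing down it reaches from about 0.4 to 0.825 m from the base axis. Payload 7 kg.
Tool frame: the origin (TCP) lies midway between the tips of the shut fingers; the grasp point (between the pads) lies 19 mm behind it; z points along the fingers, y is the direction in which the jaws open and shut (so a half turn about z gives the same grasp; the last joint's range is limited). The gripper opens to 88 mm and grips with 3 to 60 N. Pads are 19 mm wide; open, the fingers measure 130 mm over their backs; the gripper's body (78 mm by 193 mm) begins 47 mm behind the grasp point.
Start: joints at [84.231, 20.546, 0.682, 0, -70.136, -16.507], TCP at [0.256, 0.625, 0.227] pointing down, gripper open.
Joint ranges: [-176.03, 176.03], [-82.01, 121.73], [-58.28, 71.71], [-173.87, 95.51], [-174.79, -0.11], [-173.66, 173.66]. Speed limits (degrees/s): [136.94, 136.94, 172.46, 180, 180, 180].

## Interface

Orientations are given as a 3x3 rotation matrix whose columns are the frame's x, y, z axes.
In Python, from rig import robot gives the robot as it stands. Calls block until the motion is done:
- robot.goto(position, orientation): joint-space move of the TCP to a pose.
- robot.servo_line(position, ori=None, speed=0.15): straight line of the TCP; ori=None keeps the orientation; speed is the mean speed in m/s.
- robot.movej(angles): joint-space move.
- robot.move_gripper(opening): opening from 0.0 (shut) to 1.0 (fully open); the grip force is fixed at half the most; returns when the fingers have stopped.
- robot.dwell(seconds).
- robot.ik(position, orientation): joint angles nearest the present ones, or None.
- robot.grab_frame(name): name is "scene" or "top" or "wrist"; returns (picture, depth): 480x640x3 uint8, red, green, blue; 480x640 float32, m along the optical axis (not along the pixel's ray), 0 where there is no reading.
- robot.camera_info(name): a dict with "vfov" (degrees; the focal length in pixels is half the picture's height over the tangent of half this angle, whatever the lens; pixels are square), "cx", "cy" (the principal point, pixels), "view" (4x4, takes a point from world to camera coordinates); the wrist camera has in their place "T_tool_cam" (4x4, takes a point from camera to tool coordinates, whose origin is the TCP and whose axes are the flange's). Camera axes: x right, y down, z forward; pixel columns grow to the right and rows downward; lengths in m; the calibration is good to about 2 mm. A picture is of the moment at which its call begins: read the wrist's pose just before it. camera_info takes no time and is no camera call.
A pose or a line that the arm cannot do raises robot.Unreachable and nothing moves.
- robot.job_done(): hands the job in, once; it reports no verdict.
Readings, each from a call of its own:
- robot.read_t(): time.
- robot.read_qpos(): joint angles.
- robot.read_qvel(): joint speeds.
- robot.read_effort(): joint torques, N m.
- robot.read_position(): TCP position.
- robot.read_tcp_rot(): TCP orientation.
- robot.read_force(): force on the tool from outside, world axes, zero at the start.
- robot.read_ft_torque(): the same for the moment, N m.
- robot.read_grip_width(): opening from 0.0 (shut) to 1.0 (fully open).
Only numpy, scipy, OpenCV 4.12 (cv2) and the standard library are available. Lean on these libraries where they do the work, as an engineer would, in place of code of your own. Each camera call takes 0.05 s, during which the arm holds its last target. There are 200 camera calls.

## Working session

There is one attempt and no reset: what is moved stays moved. The work goes in short steps, each a Python script; the robot and the scene stay as the last script left them, time stands still between calls to the robot, and variables do not carry over. Pictures are saved under pics/ and viewed, about 12 in all and at most 16, crops included, and the job is handed in when it is done.

```bash
ls; mkdir -p pics
python3 - <<'E'
from rig import robot
import cv2,numpy as np
for n in ("scene","top"):
    p,d=robot.grab_frame(n); cv2.imwrite(f"pics/{n}0.png",p[:,:,::-1]); np.save(f"pics/{n}0.npy",d)
    i=robot.camera_info(n); print(n,i['vfov'],i['cx'],i['cy']); print(np.round(i['view'],4)); print((d>0).mean())
i=robot.camera_info("wrist");print(i)
print(robot.read_t(),robot.read_tcp_rot(),robot.read_grip_width(),robot.read_force())
E
```

```text
pics
scene 51.553752141968275 314.8054786447445 243.21499141641243
[[-0.9595  0.2817 -0.0099  0.5519]
 [ 0.2557  0.8552 -0.4509 -0.246 ]
 [-0.1185 -0.4352 -0.8925  1.4509]
 [ 0.      0.      0.      1.    ]]
0.9961783854166667
top 54.926933717517 312.95722509978714 236.46016343275323
[[ 0.011  -0.9999  0.0035  0.1382]
 [-0.9842 -0.0115 -0.1766  0.6243]
 [ 0.1767 -0.0015 -0.9843  1.0886]
 [ 0.      0.      0.      1.    ]]
0.9959440104166667
{'vfov': 69.02145424502675, 'cx': 321.5762311974933, 'cy': 244.9569003920525, 'T_tool_cam': array([[ 1.11274160e-04, -9.62869520e-01, -2.69967175e-01,
         7.21058382e-02],
       [ 9.99999970e-01,  1.66087982e-04, -1.80195605e-04,
        -1.23716491e-03],
       [ 2.18343159e-04, -2.69967147e-01,  9.62869509e-01,
        -1.57308611e-01],
       [ 0.00000000e+00,  0.00000000e+00,  0.00000000e+00,
         1.00000000e+00]])}
0.1 [[ 9.25334856e-01 -3.79150644e-01 -4.39573892e-04]
 [-3.79150876e-01 -9.25333774e-01 -1.42146887e-03]
 [ 1.32198267e-04  1.48199951e-03 -9.99998893e-01]] 0.9978175166647747 [-0.54190101  0.59342804 -0.1774682 ]
```

View pics/top0.png

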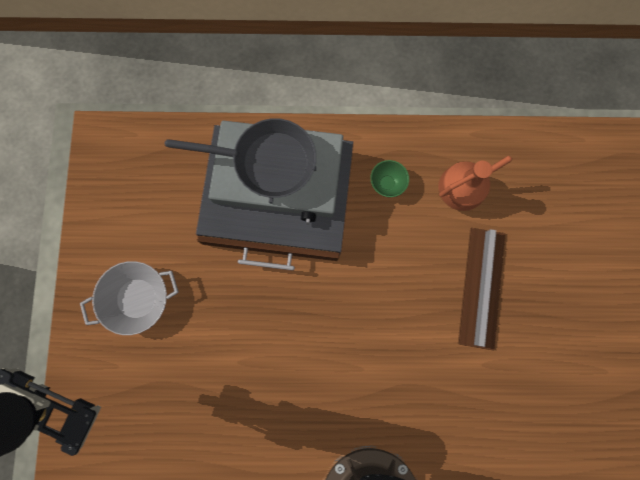

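View pics/scene0.png

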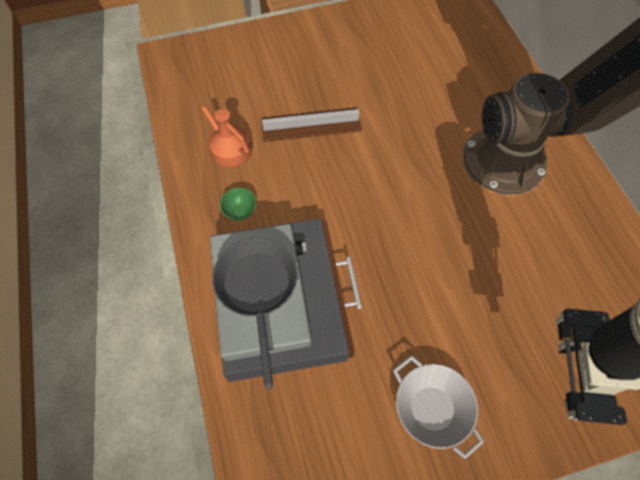

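The top view shows the handle bar at (239,264)–(292,268), the rail bar from (490,232) to (480,345), the colander at (130,298), the bowl at (390,178) and the jebena at (466,186).

```bash
cat > h.py <<'E'
from rig import robot
import cv2,numpy as np
def cam(n):
    i=robot.camera_info(n); f=240/np.tan(np.radians(i['vfov']/2))
    if n=='wrist':
        T=np.eye(4);T[:3,:3]=robot.read_tcp_rot();T[:3,3]=robot.read_position(); M=T@i['T_tool_cam']
    else: M=np.linalg.inv(i['view'])
    return f,i['cx'],i['cy'],M
def toz(c,uv,z):
    f,cx,cy,M=c; uv=np.atleast_2d(np.asarray(uv,float))
    r=np.c_[(uv[:,0]-cx)/f,(uv[:,1]-cy)/f,np.ones(len(uv))]@M[:3,:3].T
    o=M[:3,3]; return o+r*((z-o[2])/r[:,2])[:,None]
def pix(c,P):
    f,cx,cy,M=c; q=(np.atleast_2d(P)-M[:3,3])@M[:3,:3]
    return np.c_[cx+f*q[:,0]/q[:,2],cy+f*q[:,1]/q[:,2]]
def cloud(c,d):
    f,cx,cy,M=c; v,u=np.mgrid[:480,:640]
    P=np.stack([(u-cx)/f*d,(v-cy)/f*d,d],-1); W=P@M[:3,:3].T+M[:3,3]; W[d<=0]=np.nan; return W
def snap(n,name=None):
    c=cam(n); p,d=robot.grab_frame(n)
    if name: cv2.imwrite(f"pics/{name}.png",p[:,:,::-1])
    return c,p,d
def down(yaw):  # tool z down, jaw (y) axis at angle yaw (deg) in the world
    a=np.radians(yaw); y=np.array([np.cos(a),np.sin(a),0]); z=np.array([0,0,-1.]); return np.c_[np.cross(y,z),y,z]
E
python3 - <<'E'
from h import *
c=cam('top');p=cv2.imread('pics/top0.png');W=cloud(c,np.load('pics/top0.npy'))
g=p.astype(int);sat=g.max(2)-g.min(2)
def rect(m,z,name):
    n,l,s,_=cv2.connectedComponentsWithStats(m.astype(np.uint8))
    k=1+s[1:,4].argmax(); v,u=np.nonzero(l==k); P=toz(c,np.c_[u,v],z)[:,:2]
    r=cv2.minAreaRect((P*1000).astype(np.float32)); print(name,s[k],np.round(r[0],1),np.round(r[1],1),r[2]); b=cv2.boxPoints(r);print(np.round(b))
m=np.zeros(p.shape[:2],bool);m[222:355,455:510]=1
rect(m&(sat<25)&(g.mean(2)>110),.04,'rail')
m[:]=0;m[240:275,230:300]=1
rect(m&(sat<40)&(g.mean(2)>110),.0555,'handle')
# top plate
m[:]=0;m[180:265,190:350]=1
mm=m&(abs(W[...,2]-.078)<.006); rect(mm,.078,'plate')
for nme,uv in (('colander',(130,298)),('bowl',(390,178)),('jeb',(466,186))): print(nme,toz(c,uv,.03))
# depth at handle, rail
for n,uv in (('hand',(265,265)),('rail',(485,290))): print(n,W[uv[1],uv[0]])
E
```

```text
rail [ 475  230   21  117 1113] [ 505.8 -281.2] [ 23.7 288.7] 81.15734100341797
[[ 361. -271.]
 [ 647. -315.]
 [ 650. -292.]
 [ 365. -247.]]
handle [238 248  56  22 290] [566.5 259.3] [136.4  38.9] 83.51158142089844
[[539. 194.]
 [578. 189.]
 [594. 325.]
 [555. 329.]]
plate [ 195  180  154   73 5282] [690.3 245.9] [355.2 183.9] 83.62322998046875
[[579.  80.]
 [762.  59.]
 [801. 412.]
 [619. 433.]]
colander [[0.46751551 0.5954833  0.03      ]]
bowl [[ 0.78359223 -0.05288696  0.03      ]]
jeb [[ 0.76445518 -0.24919968  0.03      ]]
hand [0.55043444 0.26204459 0.05419601]
rail [ 0.4964374  -0.28018758  0.03943283]
```

Run:
```python
from h import *
for y in (-6.5,173.5): print(y,robot.ik([.553,.261,.22],down(y)))
robot.servo_line([.256,.6,.27])
robot.goto([.553,.261,.22],down(-6.5) if robot.ik([.553,.261,.22],down(-6.5)) is not None else down(173.5))
c,p,d=snap('wrist','w1'); W=cloud(c,d)
print(robot.read_qpos(),robot.read_t())
print(pix(c,[[.553,.261,.055],[.599,.2565,.078]]))
np.save('pics/w1.npy',W)
```

```text
-6.5 [ 43.54564496  14.86668246  -8.27809659   0.         -66.85522095
 129.95435504]
173.5 [ 43.54564496  14.86668246  -8.27809659   0.         -66.85522095
 -50.04564496]
[ 4.35856709e+01  1.48806228e+01 -8.27182465e+00 -1.41040787e-03
 -6.68539285e+01  1.29924599e+02] 2.8167
[[321.98304658 228.85541229]
 [374.3952085  233.92712263]]
```

View pics/w1.png

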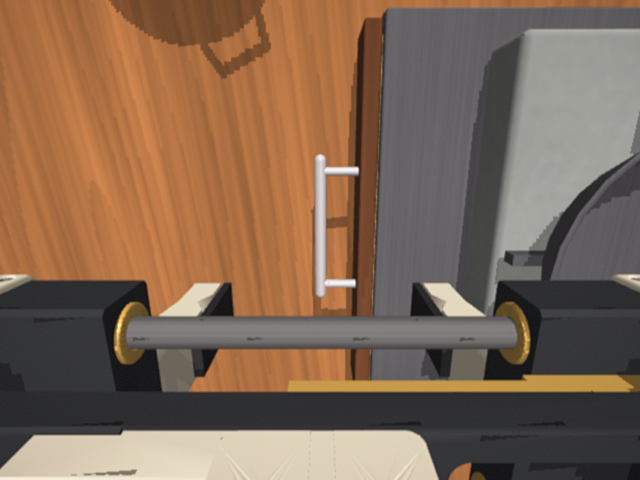

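Bar runs from (320,158) to (320,293), vertical in the picture, 2 px from the prediction; I pinch and pull.

Run:
```python
from h import *
robot.move_gripper(.24)
P=np.load('pics/w1.npy')
# wrist pose unchanged, use rays
c=cam('wrist'); b=toz(c,[[320,158],[320,293]],.0555); print(b)
m=b.mean(0); t=b[0]-b[1]; print('yaw',np.degrees(np.arctan2(t[1],t[0]))-90)
R=down(-6.5); u=np.array([np.cos(np.radians(-6.5)),np.sin(np.radians(-6.5)),0])
robot.servo_line([m[0],m[1],.12],R); robot.servo_line([m[0],m[1],.031],R,.08)
print('f',robot.read_force(),robot.read_position())
robot.move_gripper(0); print(robot.read_grip_width())
s=robot.read_position(); np.save('handle0.npy',s)
robot.servo_line(s-.178*u,R,.1); print(robot.read_force())
robot.servo_line(s-.187*u,R,.03); print(robot.read_force(),robot.read_position(),s,robot.read_grip_width())
robot.dwell(.3)
robot.move_gripper(.24); e=robot.read_position(); robot.servo_line([e[0],e[1],.2]); print(robot.read_t(),robot.read_force())
C=.55*np.array([1,0,0])
c,p,d=snap('top','top1'); np.save('pics/top1.npy',d)
cv2.imwrite('pics/top1c.png',cv2.resize(p[180:400,180:540,::-1],None,fx=2.2,fy=2.2))
```

```text
[[0.55870669 0.32551625 0.0555    ]
 [0.54378786 0.19585298 0.0555    ]]
yaw -6.563489786327011
f [ 0.0310148  -0.21646712  0.17050086] [0.55161191 0.2609918  0.03160915]
0.1135114484422752
[-2.35266945 -2.18515344  8.39210868]
[15.0976008  -6.88255275 -1.23932854] [0.36741296 0.28155056 0.03145475] [0.55143889 0.26087438 0.03147879] 0.11312444238813385
10.8667 [-0.35663673 -0.23818495  0.81567734]
```

View pics/top1c.png

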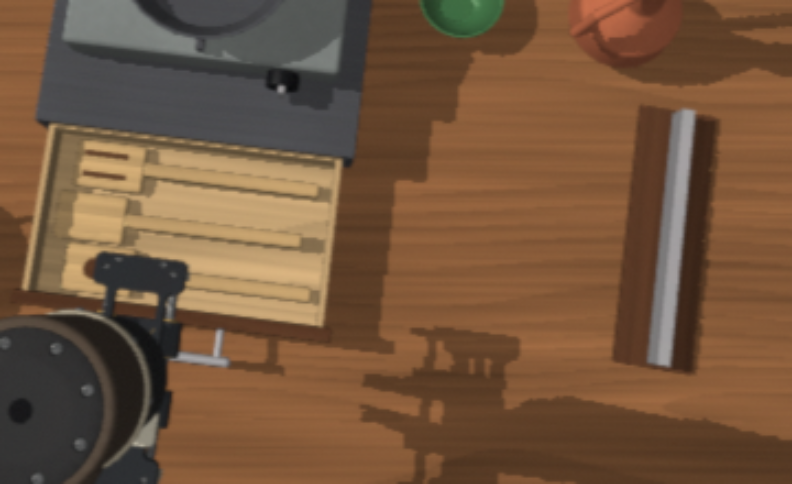

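Drawer is out (stop felt at 15 N). Three paddles: b at the back, a in the middle, c in front, heads at +y. Next I take close views of the drawer and rail.

```bash
python3 - <<'E'
from h import *
robot.servo_line([.37,.282,.3])
robot.goto([.51,.24,.34],down(-6.5))
c,p,d=snap('wrist','w2'); np.savez('pics/w2.npz',W=cloud(c,d),f=c[0],cx=c[1],cy=c[2],M=c[3])
print(robot.read_position())
a=np.array([[*robot.read_force(),*robot.read_ft_torque()] for _ in range(20)]);print(a.mean(0).round(3),a.std(0).round(4),robot.read_t())
robot.goto([.506,-.284,.30],down(-8.8))
c,p,d=snap('wrist','w3'); W=cloud(c,d);np.savez('pics/w3.npz',W=W,f=c[0],cx=c[1],cy=c[2],M=c[3])
print(robot.read_qpos(),robot.read_t())
E
python3 - <<'E'
import cv2,numpy as np
cv2.imwrite('pics/w23.png',np.hstack([cv2.imread('pics/w2.png'),cv2.imread('pics/w3.png')])[::,:][:, :] if 0 else cv2.resize(np.vstack([cv2.imread('pics/w2.png')[:300],cv2.imread('pics/w3.png')[:300]]),None,fx=1,fy=1))
E
```

```text
[0.50972135 0.23969444 0.33883157]
[ 0.154  0.716 -0.144 -0.08  -0.045  0.001] [0. 0. 0. 0. 0. 0.] 12.4417Traceback (most recent call last):
  File "<stdin>", line 7, in <module>
rig.Unreachable: the arm cannot take that pose within its joint ranges
[ WARN:0@0.033] global loadsave.cpp:275 findDecoder imread_('pics/w3.png'): can't open/read file: check file path/integrity
Traceback (most recent call last):
TypeError: 'NoneType' object is not subscriptable
```

Run:
```python
from h import *
robot.goto([.506,-.284,.30],down(171.2))
c,p,d=snap('wrist','w3'); W=cloud(c,d);np.savez('pics/w3.npz',W=W,f=c[0],cx=c[1],cy=c[2],M=c[3])
print(robot.read_qpos(),robot.read_t())
for _ in range(5):
    robot.dwell(.02); print(np.round([*robot.read_force(),*robot.read_ft_torque()],3))
cv2.imwrite('pics/w23.png',np.vstack([cv2.imread('pics/w2.png')[:300],cv2.imread('pics/w3.png')[:300]]))
```

```text
[-9.92118663e+00  9.39070830e+00 -4.86158576e+00 -3.03492376e-03
 -7.57291687e+01  1.23895370e+00] 14.4083
[-0.384  0.407 -0.486  0.11  -0.024  0.022]
[-0.289 -0.11   0.117  0.075 -0.063  0.007]
[ 0.268  0.143 -0.149  0.071 -0.049 -0.   ]
[-0.643 -0.582 -1.338  0.063 -0.056 -0.021]
[ 0.358 -0.373 -0.342  0.088 -0.015 -0.026]
```

View pics/w23.png

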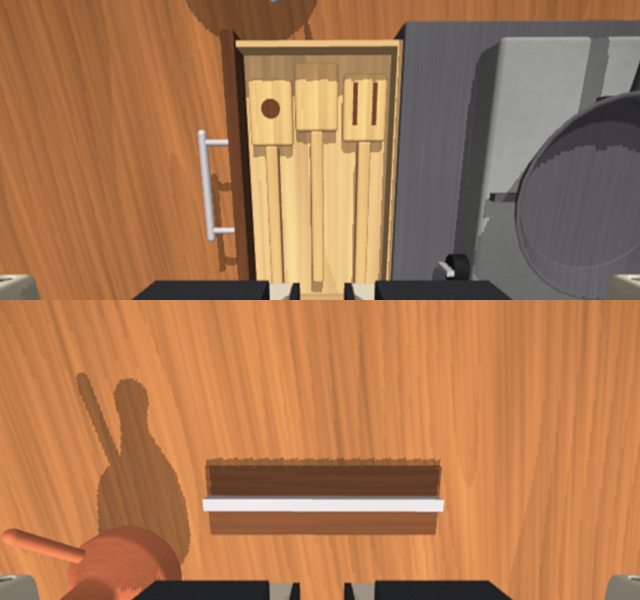

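Run:
```python
from h import *
print(robot.read_position(),robot.read_qpos(),robot.read_t())
z=np.load('pics/w3.npz');c=(z['f'],z['cx'],z['cy'],z['M']);print(c[3])
g=cv2.imread('pics/w3.png').astype(int)
m=(g.min(2)>140)&((g.max(2)-g.min(2))<40);m[270:]=0
def rect(m,z):
    n,l,s,_=cv2.connectedComponentsWithStats(m.astype(np.uint8));k=1+s[1:,4].argmax();v,u=np.nonzero(l==k)
    r=cv2.minAreaRect((toz(c,np.c_[u,v],z)[:,:2]*1000).astype(np.float32));print(s[k],r,cv2.boxPoints(r).round())
rect(m,.04)
W=z['W'];mm=m&(abs(W[...,2]-.04)<.006);print(np.nanmean(W[mm],0))
z=np.load('pics/w2.npz');c=(z['f'],z['cx'],z['cy'],z['M']);W=z['W']
# heads: plane ~.032, handles .042
for n,(u,v) in dict(c=(270,108),a=(316,105),b=(365,105),ch=(275,200),ah=(318,200),bh=(364,200)).items(): print(n,W[v,u],toz(c,(u,v),.042 if len(n)>1 else .032))
J=np.load('pics/top0.npy');W=cloud(cam('top'),J);q=W[150:215,432:520].reshape(-1,3);q=q[q[:,2]>.06];print('jeb min x,y',q.min(0),q.max(0))
```

```text
[ 0.50634772 -0.28331589  0.30007806] [-9.92723383e+00  9.39817888e+00 -4.86196450e+00 -2.97953273e-03
 -7.57309897e+01  1.22590459e+00] 14.4917
[[-9.88568116e-01  1.45044121e-01  4.11738111e-02  4.95188030e-01]
 [ 1.50774265e-01  9.51801295e-01  2.67098140e-01 -3.53782463e-01]
 [-4.48271676e-04  2.70252656e-01 -9.62789334e-01  4.57479396e-01]
 [ 0.00000000e+00  0.00000000e+00  0.00000000e+00  1.00000000e+00]]
[ 203  199  241   13 3025] ((504.01031494140625, -287.0794677734375), (14.534745216369629, 288.9615783691406), 81.33189392089844) [[ 360. -272.]
 [ 646. -316.]
 [ 648. -302.]
 [ 362. -258.]]
[ 0.50281249 -0.28744541  0.03904506]
c [0.45951368 0.36648617 0.03120862] [[0.45961476 0.36639543 0.032     ]]
a [0.51682748 0.36325575 0.03227701] [[0.51682628 0.36328565 0.032     ]]
b [0.57740153 0.35648178 0.03015275] [[0.57716911 0.35631014 0.032     ]]
ch [0.44984047 0.25341527 0.04071559] [[0.45003525 0.25358414 0.042     ]]
ah [0.50572062 0.24721234 0.04226853] [[0.50571285 0.24717324 0.042     ]]
bh [0.56551071 0.23990567 0.03943343] [[0.56524811 0.24031817 0.042     ]]
jeb min x,y [ 0.70031771 -0.32058057  0.06054348] [ 0.81695555 -0.15351087  0.18940756]
```

```bash
cat > find.py <<'E'
from h import *
def paddles(c,p,W,box,zmin=.026,zmax=.05,plot=None):
    """blobs between zmin and zmax in image box -> (centre xy, yaw, label) from head tip and centre line"""
    u0,u1,v0,v1=box; m=np.zeros(W.shape[:2],np.uint8); m[v0:v1,u0:u1]=1
    with np.errstate(invalid='ignore'): m&=((W[...,2]>zmin)&(W[...,2]<zmax)).astype(np.uint8)
    m=cv2.morphologyEx(m,cv2.MORPH_OPEN,np.ones((3,3)))
    n,l,s,_=cv2.connectedComponentsWithStats(m); out=[]
    for k in range(1,n):
        if s[k,4]<800: continue
        Q=W[l==k]; xy=Q[:,:2].astype(np.float32)
        f=cv2.fitLine(xy,cv2.DIST_HUBER,0,.001,.001).ravel(); d=f[:2]*np.sign(f[1]); o=f[2:]
        t=(xy-o)@d; w=(xy-o)@np.array([-d[1],d[0]])
        # refine the axis by slice medians (mid of extents)
        b=np.arange(t.min()+.008,t.max()-.008,.006); mid=[(np.percentile(w[abs(t-x)<.004],3)+np.percentile(w[abs(t-x)<.004],97))/2 for x in b if (abs(t-x)<.004).sum()>5]
        b=[x for x in b if (abs(t-x)<.004).sum()>5]
        g=np.polyfit(b,mid,1); nrm=np.array([-d[1],d[0]])
        d2=d+nrm*g[0]; d2/=np.linalg.norm(d2); o2=o+nrm*g[1]
        tt=(xy-o2)@d2; lo,hi=np.percentile(tt,[.3,99.7])
        out.append(dict(tip=o2+d2*hi,tail=o2+d2*lo,d=d2,yaw=np.degrees(np.arctan2(d2[1],d2[0])),L=hi-lo,z=np.median(Q[:,2]),box=s[k]))
    return out
E
python3 - <<'E'
from find import *
z=np.load('pics/w2.npz')
for r in paddles(None,None,z['W'],(240,395,50,280)): print(r)
E
```

```text
{'tip': array([0.52160848, 0.41212479]), 'tail': array([0.49261457, 0.13869986]), 'd': array([0.10544853, 0.99442476]), 'yaw': np.float64(83.94699093395683), 'L': np.float64(0.2749578882272236), 'z': np.float64(0.0316614281207358), 'box': array([ 294,   62,   44,  218, 4753], dtype=int32)}
{'tip': array([0.58028432, 0.39169778]), 'tail': array([0.55022045, 0.13191376]), 'd': array([0.11495915, 0.99337022]), 'yaw': np.float64(83.39873123291433), 'L': np.float64(0.26151782784209127), 'z': np.float64(0.03172221025682048), 'box': array([ 342,   74,   45,  206, 4655], dtype=int32)}
{'tip': array([0.46379522, 0.40102679]), 'tail': array([0.43555162, 0.14405261]), 'd': array([0.10925042, 0.99401426]), 'yaw': np.float64(83.72789275535345), 'L': np.float64(0.2585216299336436), 'z': np.float64(0.03165246306815109), 'box': array([ 248,   78,   45,  202, 4640], dtype=int32)}
```

Run:
```python
from h import *
z=np.load('pics/w2.npz');W=z['W']
u=np.array([np.cos(np.radians(-6.4)),np.sin(np.radians(-6.4))])
for v in (190,240):
  print(' '.join(f"{i}:{W[v,i,:2]@u*1000:.0f}/{W[v,i,2]*1000:.0f}" for i in range(220,296,3)))
  print(' '.join(f"{i}:{W[v,i,:2]@u*1000:.0f}/{W[v,i,2]*1000:.0f}" for i in range(345,412,3)))
```

```text
220:336/-0 223:340/-2 226:344/-2 229:349/-0 232:370/66 235:374/67 238:377/65 241:381/65 244:384/61 247:384/43 250:383/24 253:387/19 256:390/18 259:394/17 262:398/16 265:402/17 268:410/39 271:414/41 274:418/42 277:422/40 280:424/27 283:427/16 286:431/16 289:435/18 292:439/18 295:443/17
345:511/20 348:516/18 351:520/17 354:524/15 357:526/40 360:530/41 363:533/42 366:537/41 369:544/17 372:548/18 375:553/17 378:557/17 381:561/17 384:565/18 387:566/34 390:566/55 393:569/57 396:569/76 399:572/76 402:576/78 405:580/76 408:583/76 411:587/76
220:330/-1 223:334/-1 226:339/-1 229:343/-1 232:347/-1 235:369/67 238:373/65 241:377/67 244:381/66 247:383/61 250:384/44 253:384/24 256:386/16 259:390/16 262:395/16 265:399/16 268:403/17 271:411/42 274:415/40 277:419/41 280:423/39 283:425/16 286:429/17 289:433/17 292:437/17 295:442/16
345:513/17 348:517/18 351:521/17 354:525/25 357:527/42 360:531/40 363:535/41 366:539/40 369:547/18 372:551/17 375:555/18 378:560/16 381:564/17 384:565/31 387:565/52 390:568/58 393:568/76 396:572/78 399:576/77 402:579/78 405:583/77 408:587/77 411:590/78
```

```bash
cat > act.py <<'E'
from find import *
RC=np.array([.504,-.287]); RY=81.33; n_=np.array([np.cos(np.radians(RY)),np.sin(np.radians(RY))]); e_=np.array([n_[1],-n_[0]])
def ft(k=60):
    a=[]
    for _ in range(k): robot.dwell(.02); a.append([*robot.read_force(),*robot.read_ft_torque()])
    return np.mean(a,0),np.std(a,0)/np.sqrt(k)
def pick(mid,d,yaw,xg,ztcp,op,hover=.17):
    d=np.asarray(d);g=np.asarray(mid)+xg*d; R=down(yaw+90)
    robot.goto([*g,hover],R); robot.move_gripper(op); robot.dwell(.2)
    t0,_=ft()
    for z in (.09,.065,.05,.04,ztcp):
        if z<ztcp: continue
        robot.servo_line([*g,z],R,.08 if z>.06 else .05); f=robot.read_force()
        if abs(f[2])>6 and z>ztcp+.001: print('contact at',z,f); robot.servo_line([*g,hover],R); return None
    robot.move_gripper(0); w=robot.read_grip_width(); print('grip mm',w*88,'f',robot.read_force().round(1))
    robot.servo_line([*g,hover],R,.1); robot.dwell(.3)
    t1,s=ft(); D=t1-t0; Wt=-D[2]
    com=np.array([D[4],-D[3]])/Wt
    print('weight',Wt,'com off along',com@d*1000,'across',com@[-d[1],d[0]]*1000,'sig',s[3:]/2*1000,'width',robot.read_grip_width()*88,'t',robot.read_t())
    return com@d
def place(s,delta,zc=.0435):
    """put the balance point (delta ahead of the TCP along the paddle) on the bar at slot s"""
    q=RC+s*e_-delta*n_; R=down(RY+90)
    robot.servo_line([*robot.read_position()[:2],.25],None,.2)
    robot.goto([*q,.16],R); print('width',robot.read_grip_width()*88,robot.read_force().round(1))
    robot.servo_line([*q,.06],R,.1); robot.servo_line([*q,zc],R,.03); robot.dwell(.2)
    print('f at place',robot.read_force().round(1))
    robot.move_gripper(.35); robot.dwell(.3)
    robot.servo_line([*q,.20],R,.1); print('t',robot.read_t())
def railview(name):
    robot.goto([*(RC+[0,.02]),.32],down(RY+90)); c,p,d=snap('wrist',name); W=cloud(c,d)
    np.savez(f'pics/{name}.npz',W=W,f=c[0],cx=c[1],cy=c[2],M=c[3]); return c,p,W
E
python3 - <<'E'
from act import *
tip=np.array([.52161,.41212]);d=np.array([.10545,.99442])
print(robot.ik([*(tip-.145*d),.17],down(173.9)))
robot.move_gripper(.35)
delta=pick(tip-.140*d,d,83.9,-.005,.021,.33); np.save('delta.npy',delta)
E
```

```text
[ 47.44821298  13.51243415 -17.04660309   0.         -59.44096277
 -53.54821298]
grip mm 15.317104382072875 f [-0.5 -0.3  0.9]
weight 1.914835363059003 com off along -28.957914120861002 across -2.4497142477923104 sig [2.11158592 1.59000282 1.98142386] width 15.737004345703646 t 24.7333
```

Run:
```python
from act import *
place(-.012,float(np.load('delta.npy')))
c,p,W=railview('r1')
for v in range(20,290,15):
    i=np.nanargmax(np.where(W[v,250:400,2]<.1,W[v,250:400,2],0))+250; print(v,i,W[v,i].round(3))
```

```text
width 15.741678587620266 [-0.3 -0.  -2.5]
f at place [-1.   0.2 -2.2]
t 31.8083
20 338 [ 0.452 -0.479  0.001]
35 319 [ 0.477 -0.467  0.003]
50 347 [ 0.445 -0.446  0.001]
65 303 [ 0.501 -0.437  0.001]
80 322 [ 0.481 -0.417  0.001]
95 329 [ 0.475 -0.399  0.002]
110 329 [ 0.479 -0.375  0.065]
125 334 [ 0.476 -0.359  0.064]
140 332 [ 0.481 -0.343  0.065]
155 329 [ 0.486 -0.327  0.064]
170 328 [ 0.49  -0.311  0.064]
185 333 [ 0.487 -0.293  0.064]
200 325 [ 0.498 -0.277  0.063]
215 334 [ 0.49  -0.258  0.066]
230 325 [ 0.504 -0.241  0.065]
245 325 [ 0.507 -0.222  0.064]
260 326 [ 0.508 -0.203  0.064]
275 343 [ 0.49  -0.176  0.055]
```

View pics/r1.png

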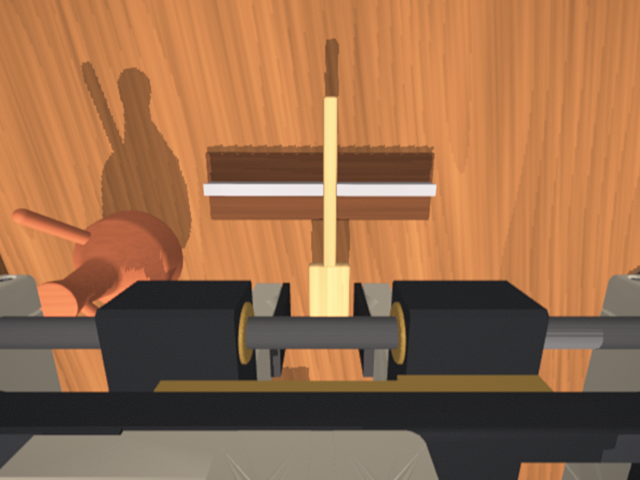

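Paddle a lies level (z 0.064 top along its whole length), crossing the bar at (330,189). Checking the drawer by top view, then b.

Run:
```python
from act import *
c,p,d=snap('top','top2'); W=cloud(c,d)
for r in paddles(c,p,W,(205,328,240,325),zmin=.026): print({k:np.round(v,4) for k,v in r.items()})
tip=np.array([.58028,.39170]);d=np.array([.11496,.99337])
print(pix(c,[[*tip,.032]]))
```

```text
{'tip': array([0.5813, 0.3938]), 'tail': array([0.55  , 0.1189]), 'd': array([0.1133, 0.9936]), 'yaw': np.float64(83.4936), 'L': np.float64(0.2767), 'z': np.float64(0.0342), 'box': array([ 213,  244,  112,   26, 1211], dtype=int32)}
{'tip': array([0.4646, 0.402 ]), 'tail': array([0.4345, 0.1263]), 'd': array([0.1087, 0.9941]), 'yaw': np.float64(83.7587), 'L': np.float64(0.2773), 'z': np.float64(0.0344), 'box': array([ 208,  290,  113,   27, 1223], dtype=int32)}
[[214.56248809 253.60422468]]
```

Run:
```python
from act import *
z=np.load('pics/r1.npz');W=z['W'];T=z['M']@np.linalg.inv(robot.camera_info('wrist')['T_tool_cam'])
Q=(W-T[:3,3])@T[:3,:3]*1000
q=Q.reshape(-1,3);q=q[(abs(q[:,0])<30)&(q[:,2]<8)&(q[:,2]>-60)]
for a in range(-56,8,4):
    s=q[(q[:,2]>=a)&(q[:,2]<a+4)]
    for sg in(-1,1):
        r=s[s[:,1]*sg>0]
        if len(r)>3: print(a,sg,len(r),'y',np.percentile(r[:,1],[1,99]).round(1),'x',np.percentile(r[:,0],[1,99]).round(1))
print(robot.read_grip_width()*88)
```

```text
-56 -1 70 y [-19.1 -18.6] x [-6.7  6.5]
-56 1 66 y [19.2 19.6] x [-5.9  6.7]
-52 -1 66 y [-19.1 -18.6] x [-9.2  3.2]
-52 1 66 y [19.2 19.6] x [-8.9  4.3]
-48 -1 333 y [-19. -15.] x [-11.3   1. ]
-48 1 337 y [15.5 19.5] x [-11.2   1. ]
-44 -1 32 y [-18.3 -15. ] x [-10.8  -0.7]
-44 1 30 y [15.5 16.3] x [-11.1  -0.7]
-40 -1 50 y [-25.3 -14.9] x [-10.5  10.6]
-40 1 52 y [15.5 25.8] x [-10.5  10.5]
-36 -1 131 y [-26. -15.] x [-9.8 10.5]
-36 1 125 y [15.6 26.5] x [-9.7 10.4]
-32 -1 132 y [-26.9 -15. ] x [-10.   10.5]
-32 1 136 y [15.6 27.5] x [-10.   10.5]
-28 -1 114 y [-28.  -15.1] x [ 4.9 10.3]
-28 1 115 y [15.6 28.4] x [ 3.8 10.5]
-24 -1 157 y [-28.6 -15. ] x [ 3.4 10.6]
-24 1 148 y [15.6 29.3] x [ 4.2 10.6]
-20 -1 192 y [-29.6 -15.1] x [ 1.8 10.4]
-20 1 194 y [15.6 30.4] x [ 1.8 10.7]
-16 -1 148 y [-30.3 -15.1] x [-0.2 10.4]
-16 1 157 y [15.7 31. ] x [-0.1 10.4]
-12 -1 145 y [-30.7 -15.1] x [-2.7 10.4]
-12 1 136 y [15.6 31. ] x [-2.7 10.5]
-8 -1 130 y [-30.4 -15.1] x [-5.  10.5]
-8 1 137 y [15.7 31.1] x [-4.6 10.4]
-4 -1 53 y [-27.5 -15.1] x [-8.   9.7]
-4 1 50 y [15.7 29.3] x [-8.   9.7]
0 -1 15 y [-18.3 -15.2] x [-7.   8.5]
0 1 13 y [15.7 18.7] x [-7.9  8.4]
30.730127494806055
```

Fingers are only 15.5 mm thick near the tips, so the 23 mm gap next to the walls is ample.

Run:
```python
from act import *
tip=np.array([.5807,.3925]);d=np.array([.1145,.9934])
delta=pick(tip-.140*d,d,83.44,-.005,.021,.27)
if delta is not None: place(.076,delta)
```

```text
grip mm 15.928020273077653 f [ 0.2  0.  -0.3]
weight 2.27900256572591 com off along 24.411843753570395 across 1.1294421909821726 sig [1.596344   1.67583497 1.7195802 ] width 16.146076754023397 t 42.225
width 15.993035086893668 [ 0.4 -0.7 -1.2]
f at place [ 0.   0.6 -2.8]
t 49.45
```

```bash
cat >> act.py <<'E'
def prof(W,s,mm=range(-150,160,20)):
    """top height (mm) every 20 mm across the bar, along slot s"""
    x=(W[...,:2]-RC)@e_; y=(W[...,:2]-RC)@n_; r=[]
    for a in mm:
        k=(abs(x-s)<.005)&(abs(y-a/1000)<.004)&(W[...,2]<.09); r.append(int(np.nanmedian(W[k][:,2])*1000) if k.sum()>2 else None)
    return r
E
python3 - <<'E'
from act import *
c,p,W=railview('r2')
for s in (.076,-.012): print(prof(W,s))
c,p,d=snap('top','top3'); W=cloud(c,d)
for s in (.076,-.012): print('top',prof(W,s))
for r in paddles(c,p,W,(205,328,240,325),zmin=.026): print({k:np.round(v,4) for k,v in r.items()})
E
```

```text
[-1, 0, 0, 0, 0, 84, 76, 69, 62, 55, 37, 29, 22, 14, -1, None]
[0, -1, None, 62, 62, 63, 62, 63, 62, 62, 62, 63, 62, 53, 53, 53]
top [None, None, None, None, None, None, None, None, None, None, None, 32, 23, 16, 0, -1]
top [None, None, None, None, None, None, None, None, None, None, 0, 64, 62, 53, 53, 53]
{'tip': array([0.4621, 0.4057]), 'tail': array([0.4321, 0.1312]), 'd': array([0.1085, 0.9941]), 'yaw': np.float64(83.774), 'L': np.float64(0.2761), 'z': np.float64(0.0342), 'box': array([ 206,  291,  113,   27, 1230], dtype=int32)}
```

View pics/r2.png

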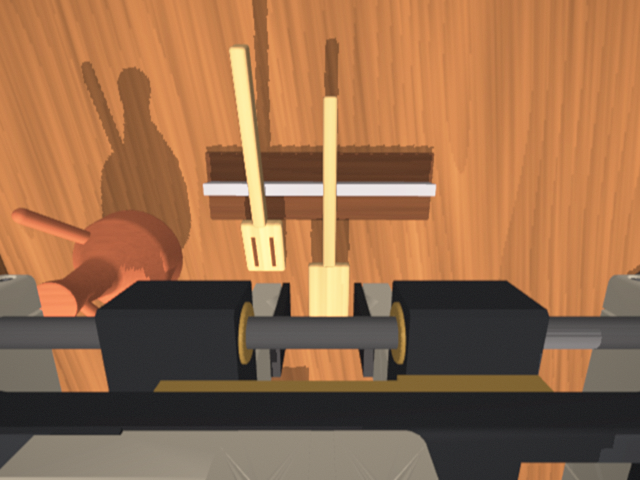

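b tipped head-down (≈19–20°; handle end at (240,47), head (264,248)): its balance point is further toward the head than measured (its weight read too high, which shrank the offset). I fit its pose and regrasp with a tilted tool.

Run:
```python
from act import *
z=np.load('pics/r2.npz');W=z['W'];g=cv2.imread('pics/r2.png').astype(int)
x=(W[...,:2]-RC)@e_; y=(W[...,:2]-RC)@n_; Z=W[...,2]
m=np.zeros(x.shape,np.uint8);m[30:280,215:290]=1
m&=((Z>.012)&(g[...,1]>150)&(g[...,0]>80)&(g[...,0]<200)).astype(np.uint8)
v,u=np.nonzero(m);X,Y,ZZ=x[m>0],y[m>0],Z[m>0]
h=(v<218)&(v>50)
pz=np.polyfit(Y[h],ZZ[h],1); k=abs(np.polyval(pz,Y)-ZZ)<.003; k&=h
pz=np.polyfit(Y[k],ZZ[k],1); px=np.polyfit(Y[k],X[k],1)
print('slope',pz,np.degrees(np.arctan(pz[0])),'x line',px,np.degrees(np.arctan(px[0])))
print('tail y',np.percentile(Y[k],.5),Y[h].min(),'head end y',Y.max(), 'n',k.sum(),len(Y))
hd=v>235;print('head x',np.percentile(X[hd],[2,98]),'y',np.percentile(Y[hd],[1,99]),np.median(ZZ[hd]))
cv2.imwrite('pics/m.png',m*255)
```

```text
slope [-0.37232095  0.06637529] -20.42135284390067 x line [-0.00013929  0.07537923] -0.007980993938646814
tail y -0.13686332462417078 -0.1374696173007869 head end y 0.11480062650245892 n 2362 4201
head x [0.049796   0.10079648] y [0.06141451 0.1145424 ] 0.023810387642958897
```

```bash
cat >> act.py <<'E'
def tiltR(th):
    tz=-np.r_[n_*np.sin(th),np.cos(th)]; ty=np.r_[-e_,0]; return np.c_[np.cross(ty,tz),ty,tz]
def regrasp(s,yU,zU,th,k=120):
    """grasp a tipped paddle (head down by th>0 towards +n) at underside point (yU,zU); lift, level, measure"""
    R=tiltR(th); up=-R[:,2]; P=np.r_[RC+s*e_+yU*n_,zU]+.003*up
    lev=np.r_[RC+s*e_+yU*n_,.17]
    robot.goto(lev,down(RY+90)); robot.move_gripper(.35); robot.dwell(.3); t0,_=ft(k)
    robot.goto(P+.09*up,R); robot.servo_line(P+.03*up,R,.1); robot.servo_line(P,R,.05); print('f',robot.read_force().round(1))
    robot.move_gripper(0); print('grip',robot.read_grip_width()*88)
    robot.servo_line(P+[0,0,.08],R,.08); robot.servo_line(lev,down(RY+90),.1); robot.dwell(.4)
    t1,sg=ft(k); D=t1-t0; com=np.array([D[4],-D[3]])
    print('W',-D[2],'moment/1.96N mm',com@n_/1.96*1000,'across',com@e_/1.96*1000,'sig',sg[3:5]/2*1000,'t',robot.read_t())
    return com@n_
E
python3 - <<'E'
from act import *
m=regrasp(.0755,-.0153,.0465,np.radians(20.4))
c,p,d=snap('wrist','g1');W=cloud(c,d); print(prof(np.where(W[...,2:]<.3,W-[0,0,.125],np.nan),.0755,range(-180,40,20)),robot.read_position())
E
```

```text
f [-0.1 -0.7 -0.6]
grip 16.136672942785633
W 2.2949553211692915 moment/1.96N mm 25.83396911348102 across -0.9966889697917082 sig [1.25375929 1.40428382] t 60.1
[None, None, None, 65, 65, 65, 65, 65, 65, 65, None] [ 0.57633341 -0.31351004  0.17000353]
```

Run:
```python
from act import *
s,yU,delta=.0755,-.0153,.0250
q=RC+s*e_-delta*n_; R=down(RY+90)
robot.servo_line([*q,.08],R,.1); robot.servo_line([*q,.0435],R,.03); robot.dwell(.2); print(robot.read_force().round(1),robot.read_grip_width()*88)
robot.move_gripper(.35); robot.dwell(.4); robot.servo_line([*q,.2],R,.1)
c,p,W=railview('r3'); print(prof(W,.0755),prof(W,-.012),robot.read_t())
```

```text
[ 0.6  0.3 -1. ] 16.06041435179575
[62, 62, 62, 62, 62, 62, 62, 62, 62, 62, 52, 52, 53, 52, 0, None] [-1, -1, None, 63, 63, 62, 62, 63, 63, 62, 63, 62, 62, 53, 53, 53] 66.125
```

b is level now. Now c.

Run:
```python
from act import *
c,p,d=snap('top','top4'); W=cloud(c,d)
r=paddles(c,p,W,(205,328,240,325),zmin=.026)
for q in r: print({k:np.round(v,4) for k,v in q.items()})
q=r[0]; mid=(q['tip']+q['tail'])/2
if len(r)==1 and q['L']>.27:
    delta=pick(mid,q['d'],q['yaw'],-.005,.021,.27); np.save('delta.npy',np.nan if delta is None else delta)
```

```text
{'tip': array([0.4622, 0.4054]), 'tail': array([0.4319, 0.1303]), 'd': array([0.1094, 0.994 ]), 'yaw': np.float64(83.7176), 'L': np.float64(0.2768), 'z': np.float64(0.0343), 'box': array([ 206,  291,  114,   27, 1232], dtype=int32)}
grip mm 15.901367357345705 f [ 0.6  0.2 -1.6]
weight 2.0953239283374105 com off along -18.861640395675664 across -0.37483199913242843 sig [1.71220864 1.94274272 1.99137116] width 15.591325244480254 t 75.9833
```

Run:
```python
from act import *
place(-.100,float(np.load('delta.npy')))
c,p,W=railview('r4')
for s in (-.1,-.012,.0755): print(prof(W,s))
```

```text
width 15.909652030923965 [-0.4  0.3 -2. ]
f at place [ 0.7  0.3 -2.7]
t 83.0333
[-1, -1, 62, 62, 62, 62, 62, 62, 63, 62, 62, 62, 52, 53, None, None]
[-1, -1, 60, 63, 62, 63, 62, 63, 62, 63, 62, 63, 62, 52, 52, 52]
[62, 62, 62, 62, 62, 62, 62, 62, 62, 62, 53, 52, 53, 52, 0, None]
```

View pics/r4.png

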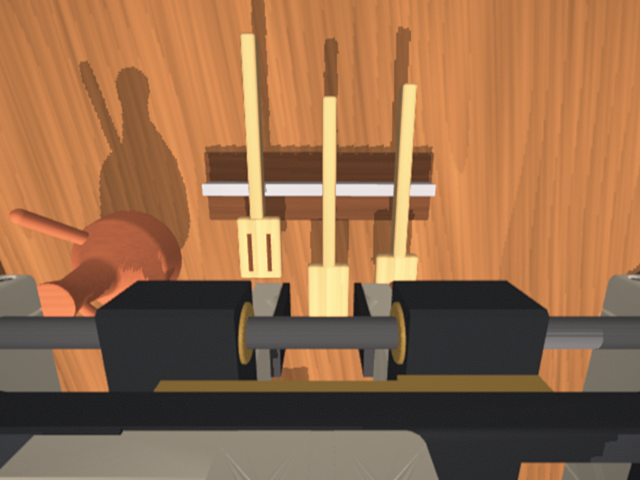

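All three lie level on the bar (crossings at (255,189), (330,189), (404,189)). Now shut the drawer.

Run:
```python
from act import *
robot.dwell(.6)
yw=173.5; R=down(yw); u=np.array([np.cos(np.radians(-6.5)),np.sin(np.radians(-6.5)),0])
s=np.load('handle0.npy'); e=s-.185*u
robot.goto([e[0],e[1],.2],R); robot.move_gripper(.26)
robot.servo_line([e[0],e[1],.07],R,.12); print(robot.read_force().round(1)); robot.servo_line([e[0],e[1],.031],R,.06); print(robot.read_force().round(1))
robot.move_gripper(0); print('grip',robot.read_grip_width()*88,robot.read_position())
robot.servo_line(s-.01*u,R,.1); robot.servo_line(s+.001*u,R,.03); print(robot.read_force().round(1),robot.read_position(),s)
robot.dwell(.2); robot.move_gripper(.26); p=robot.read_position(); robot.servo_line([p[0],p[1],.25],R,.12)
c,p,d=snap('wrist','e1'); W=cloud(c,d)
robot.goto([.40,.20,.30],R)
c,p,d=snap('top','top5'); W=cloud(c,d); np.save('pics/top5.npy',d); print(robot.read_t())
for s_ in (-.1,-.012,.0755): print(prof(W,s_))
```

```text
[-0.1  0.4  0.4]
[-0.6  0.1  0.4]
grip 10.042266447589366 [0.36777384 0.28205133 0.03132647]
[-4.9  7.   3. ] [0.55152424 0.26139588 0.03139002] [0.55143889 0.26087438 0.03147879]
95.1833
[-1, None, 63, 64, 63, 64, 61, 62, 64, 63, 64, 64, 52, 52, 55, 52]
[-1, 0, None, 62, 62, 62, 62, 63, 63, 63, 62, 62, 62, 51, 53, 52]
[62, 61, 61, 61, 61, 61, 61, 63, 61, 63, 53, 53, 53, 52, 0, 0]
```

View pics/top5.png

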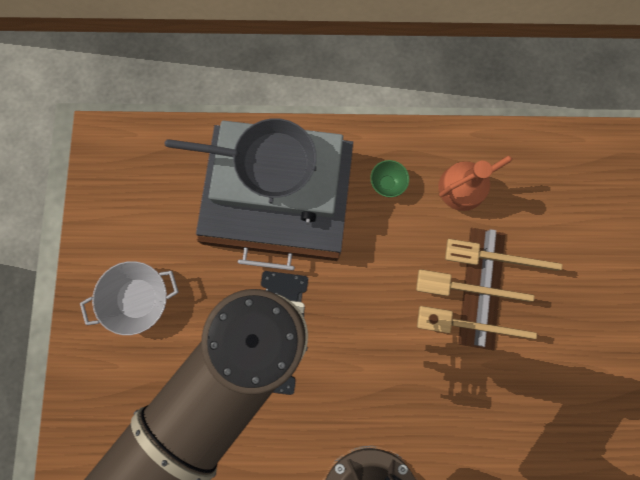

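The handle is back at its starting pixels, (239,264)–(292,268). All three paddles are level and the bystanders sit where they were, so I'm handing in.

Run:
```python
from act import *
robot.dwell(.5); c,p,d=snap('top','top6'); W=cloud(c,d)
ok=[prof(W,s) for s in (-.1,-.012,.0755)]; print(ok); print(robot.job_done(),robot.read_t())
```

```text
[[0, None, 63, 62, 63, 63, 64, 62, 63, 64, 63, 63, 53, 55, 54, 52], [0, 0, None, 62, 62, 63, 63, 62, 62, 62, 62, 63, 63, 53, 54, 52], [62, 63, 63, 61, 61, 61, 62, 62, 63, 62, 53, 54, 54, 3, 0, 0]]
the job is handed in; nothing more can be done
the job is handed in; nothing more can be done
```

The job is handed in: all three paddles lie balanced across the rail and the drawer is shut. No verdict was reported. The last clock reading was 95 s, shortly before I handed in.

- **Drawer out:** I pulled it by the handle until it hit its stop, felt at about 15 N.
- **Paddles:** I found each balance point from the wrist torque after lifting. Paddles a and c stayed level at the first placing. Paddle b tipped head-down, so I regrasped it with a tilted tool, measured again and re-laid it. The second torque reading gave about 22 mm from the grip. How the paddle had tipped suggested more than 24 mm, so I used 25 mm and it lay level. I don't know how much margin it has.
- **Last checks:** The depth images taken just before hand-in show all three level, with handle tops 61–64 mm above the bench against 64 mm expected. The gripper returned to within 1 mm of where it first gripped the shut drawer's handle. In the top view the jebena, bowl and colander looked unmoved.
- **Unexplained:** Paddle c shifted about 4 mm in the drawer before I picked it up. It had no effect on the result.

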